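Refit the spring-loaded filter roller on the rooftop unit

TASK

Take the spring-loaded roller from its cradle and fit it back between the two end cups of the roller frame: spring pin in the cup of the height-adjustable slider block, plain pin in the cup of the low fixed block. Compress the spring to get the roller in, but do not jam it hard against its stop or bang it about in the frame, then ease it out until both pins sit home in their cups and let go. Leave the wrench, the torch bottle and the capacitor can alone.

Things in the scene. Friction and masses are not known exactly. Their poses are not given: they have to be found in the camera images.
- roller: Aluminium tube 30 mm in diameter, 140 mm long, 0.25 to 0.5 kg. Origin at the tube's centre on its axis; its y axis runs along it towards the spring pin. Both ends carry 9 mm steel pins: the plain fixed one at -y (behind a 22 mm black hub, 4 mm thick), the longer sliding spring pin at +y (behind a 15 mm collar, 6 mm long). It starts level in the cradle.
- plain_tip (a point): Round tip of the plain pin, fixed, 90 mm from the roller's origin (roller y = -90 mm).
- spring_tip (a point): Flat tip (slight bevel) of the sliding pin, moves with it: 112 mm from the roller's origin when free (y = +112 mm), 90 mm when pressed in fully, against a hard stop (stroke 22 mm). The pin starts to yield at about 4.5 N and needs about 11.5 N at full stroke. With the roller fitted it is pressed in by about 6 mm.
- cradle: Fixed plywood board 110 x 160 mm, 10 mm thick, with two black V blocks 16 mm thick, 50 mm either side of its centre along its y, up to about 65 mm high. Origin at the centre of its underside. The roller lies along its y axis, axis 55 mm above the work surface, its middle free for a grasp from above.
- frame: Fixed aluminium channel, base 90 mm (x) by 250 mm (y), 8 mm thick, edge ribs 21 mm high. Origin at the centre of its underside; the roller belongs along its y axis, spring pin to +y. Two cup blocks face each other, faces 174 mm apart (y = -87 and +87 mm): the low fixed plain block at -y, the taller slider block between two guide posts (72 mm over both, 150 mm high) at +y.
- plain_cup (a point): Centre of the mouth of the plain cup on the fixed block's face (frame x = 0, y = -87 mm, 90 mm high): a blind round hole 17 mm in diameter, 10 mm deep, opening to +y. The block is 50 mm wide and its top is 105 mm above the work surface.
- spring_side (a point): Point on the plane of the slider's face (frame x = 0, y = 87 mm, 68 mm high). It does NOT follow the slider, which was left clamped at an unknown height: its cup (blind hole 14 mm in diameter, 12 mm deep, opening to -y) lies at x = 0, 4 to 40 mm above this point; find it by feel or eye. The slider's face is flat, 50 mm wide, 48 mm above and below the cup's centre.
- wrench: Loose steel wrench lying on the panel, about 200 mm long; leave alone.
- torch: White bottle, 64 mm in diameter, 150 mm tall, upright; leave alone.
- capacitor: Bare aluminium motor capacitor can, 50 mm in diameter, 90 mm tall, upright; leave alone.
Mind the look-alikes: they are no part of the job. What is shaped like the roller but orange or pink is not meant.

How it is judged:
By the outcome, as a careful person would: the job done as asked, in the order asked, and still so for the second after the job is handed in, with the robot touching nothing.
It also fails if it takes over 61 s, if anything falls off the work surface, if the arm or the gripper's body presses on something with over 40 N, if the wrist force passes 120 N, or if a joint passes its speed limit or range.

ROBOT

A 6-joint arm with a two-finger parallel gripper is mounted at the origin on the work surface. World frame = base frame: x ahead of the robot, y to its left, z up, the work surface at z = 0. Lengths are in m, angles in rad, forces in N, time in s.
With the tool pointing down it reaches from about 0.35 to 0.775 m from the base axis. Payload 5.5 kg.
Tool frame: the origin (TCP) lies at the very end of the fingers, on their centre line; the grasp point (between the pads) lies env.hold_point_z behind it (env.hold_point_z is the distance from the TCP to the grasp point, in m); z points along the fingers, y is the line along which they close (so a half turn about z gives the same grasp; the last joint's range is limited). The gripper opens to 85 mm and grips with 20 to 120 N. Pads are 22 mm wide; open, the fingers measure 114 mm over their backs; the gripper's body (76 mm by 85 mm) begins 54 mm behind the grasp point. The pads swing forward as they close: fully open they stand 13 mm farther back than shut.
Start: joints at [-1.383, 0.313, 0.046, 1.304, 0, 1.431], TCP at [0.185, -0.544, 0.205] pointing down, gripper open.
Joint ranges: [-2.76, 2.76], [-0.86, 1.69], [-1.03, 1.26], [-2.2, 2.34], [-1.47, 1.5], [-3.14, 3.14]. Speed limits (rad/s): [2.57, 2.57, 3.14, 3.14, 3.14, 3.14].

INTERFACE

Orientations are given as a unit quaternion [w, x, y, z].
In Python, from workcell import env gives the robot as it stands.
- The arm moves only by the tool carry_out, never from a script. Its argument "steps" is a list of rows, each a list of 3 entries, a list of its own where there are three numbers: the turn, a rotation vector about the tool's x, y, z in degrees, then the shift along the tool's x, y, z in cm, then the closure in counts, from 0 (fully open) to 255 (shut). A call has exactly 8 rows; each row is the pose to reach, as a shift and turn from the pose commanded when the call began, along the tool's axes at that moment; what a row does not reach only later rows make up. A row lasts 1/8 s, in which the tool goes at most 62.5 mm and 10.7 degrees, less where a joint would pass 70% of its speed; a pose out of reach is approached as far as the arm can. A call with a gripper value outside its range is refused whole. The fingers move at their own pace and stop on an object; "force" is the grip in N (left out, the last holds). Time passes only in rows, so rows that repeat a pose let the fingers close, or fill a call up. It gives the time, the measured TCP pose, the force, the opening and the grip force at its end, in the units of the state.
- env.get_state(): the state, without advancing time (a new reading comes with each control period).
- env.read_camera(name): name is "scene" or "side" or "wrist"; returns (picture, depth): 384x512x3 uint8, red, green, blue; 384x512 float32, m along the optical axis (not along the pixel's ray), 0 where there is no reading.
- env.get_calibration(name): a dict with "fx", "fy", "cx", "cy" (pixels), "origin" and "orientation" of the camera in the world. Camera axes: x right, y up, looking along -z (the intrinsics and any distortion apply to the point x, -y, -z); pixel columns grow to the right and rows downward; lengths in m; the calibration is good to about 2 mm. A picture is of the moment at which its call begins: read the wrist's pose just before it. get_calibration takes no time and is no camera call; for the wrist camera it gives the pose at the moment of the call.
- env.hand_in(): hands the job in; it is judged then, once.
The state is a dict: "clock": time; "joint_pos": joint angles; "qvel": joint speeds; "tau": joint torques, N m; "tcp_pos": TCP position; "orientation": TCP orientation; "wrist_force": force on the tool from outside, world axes, zero at the start; "ft_torque": the same for the moment, N m; "finger_gap": finger opening in m; "grip_force": force on a finger pad.
Only numpy, scipy, OpenCV 4.12 (cv2) and the standard library are available. Lean on these libraries where they do the work, as an engineer would, in place of code of your own. Each camera call takes 0.05 s, during which the arm holds its last target. There are 200 camera calls.

## Working session

There is one attempt and no reset: what is moved stays moved. The work goes in short steps, Python scripts to look and compute and a tool call to move; the robot and the scene stay as the last step left them, time stands still between calls to the robot, and variables do not carry over. Pictures are saved under pics/ and viewed, at most 10 in all, crops included, and the job is handed in when it is done.

Besides the shell and the picture viewer there is one more tool, called as a command line: name --argument value ..., lists and objects as JSON in quotes. carry_out: Moves the arm, as the interface text tells. Its arguments: {"type":"object","properties":{"steps":{"type":"array","items":{"type":"array"}},"force":{"type":"number"}},"required":["steps"]}

```bash
ls; mkdir -p pics; cat > h.py <<'E'
import numpy as np, cv2
from scipy.spatial.transform import Rotation as R
from workcell import env
def rot(q): return R.from_quat([q[1],q[2],q[3],q[0]])
def shot(n):
    c=env.get_calibration(n); p,d=env.read_camera(n)
    np.savez(f'{n}.npz',p=p,d=d,o=c['origin'],q=c['orientation'],k=[c['fx'],c['fy'],c['cx'],c['cy']]); return p,d
def load(n): return np.load(f'{n}.npz')
def cloud(z):
    d=z['d']; fx,fy,cx,cy=z['k']; v,u=np.mgrid[:d.shape[0],:d.shape[1]]
    P=np.stack([(u-cx)/fx*d,-(v-cy)/fy*d,-d],-1)
    return P@rot(z['q']).as_matrix().T+z['o']
E
python3 - <<'E'
from h import *
print(env.get_state(), env.hold_point_z)
ims=[]
for n in('scene','side','wrist'):
    p,d=shot(n); c=env.get_calibration(n); print(n,c); ims.append(p)
cv2.imwrite('pics/a.png',ims[0][:,:,::-1]);cv2.imwrite('pics/b.png',ims[1][:,:,::-1])
E
```

```text
pics
{'clock': 0.0, 'joint_pos': array([-1.38259278e+00,  3.14012215e-01,  4.49575146e-02,  1.30362485e+00,
        2.59603977e-05,  1.43120900e+00]), 'qvel': array([ 3.10992039e-04,  6.23961482e-05,  1.17998472e-03, -1.80692787e-03,
        4.75765561e-04, -5.17610021e-04]), 'tau': array([ 2.26198317e-04, -4.80624354e+01,  2.98534691e+01,  1.92708807e-02,
       -2.20012871e-04, -1.66008029e-06]), 'tcp_pos': array([ 0.18501883, -0.54380697,  0.20409345]), 'orientation': array([-9.41649732e-04,  9.86598745e-01,  1.63162585e-01, -9.91020375e-06]), 'wrist_force': array([0.31328022, 0.62057978, 0.25949658]), 'ft_torque': array([0.00892207, 0.0268859 , 0.02963619]), 'grip_force': 0.0, 'finger_gap': 0.08561571077903941} 0.0187
scene {'fx': 433.40631728522413, 'fy': 433.40631728522413, 'cx': 262.43895037851354, 'cy': 187.61311324944066, 'origin': array([1.3129137 , 0.17922563, 1.19693366]), 'orientation': array([0.52474802, 0.17505538, 0.26777289, 0.78885538])}
side {'fx': 448.36376114754125, 'fy': 448.36376114754125, 'cx': 258.30896241363587, 'cy': 197.6248792497866, 'origin': array([0.3147518 , 1.02479381, 1.09555943]), 'orientation': array([-0.08172974, -0.04145945,  0.41740409,  0.90408804])}
wrist {'fx': 310.8523658359876, 'fy': 310.8523658359876, 'cx': 252.6573207762206, 'cy': 188.07864503244915, 'origin': array([ 0.26365692, -0.51769758,  0.3732147 ]), 'orientation': array([ 0.80220321, -0.13184023,  0.0958169 , -0.57437556])}
```

View pics/a.png

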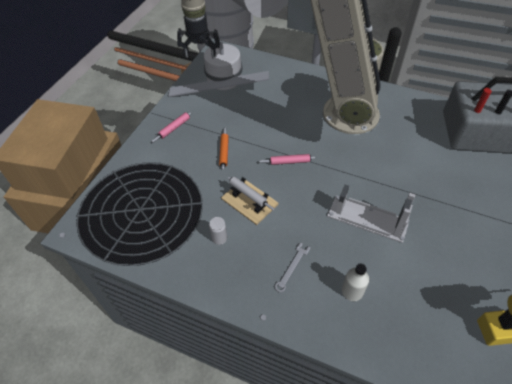

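View pics/b.png

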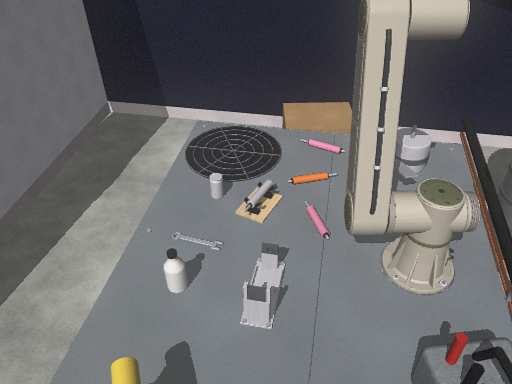

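Scene: the silver roller lies in the plywood cradle at (248,192) (side: 262,195). The look-alikes are orange at (223,148) and pink at (172,126) and (290,159). The frame is at (372,215) (side: 265,288). Only the silver one fits the description (bare aluminium, in the cradle), so I'll confirm it in one crop sheet.

```bash
python3 - <<'E'
from h import *
a=load('scene');b=load('side')
f=lambda z,u,v:cv2.resize(z['p'][v-36:v+36,u-48:u+48,::-1],(400,300),interpolation=cv2.INTER_CUBIC)
cv2.imwrite('pics/c.png',np.vstack([np.hstack([f(a,248,195),f(b,262,198)]),np.hstack([f(a,372,215),f(b,265,285)])]))
for n,z,(u0,u1,v0,v1) in (('roll/scene',a,(215,285,170,225)),('roll/side',b,(230,290,175,225))):
    C=cloud(z)[v0:v1,u0:u1].reshape(-1,3);p=z['p'][v0:v1,u0:u1].reshape(-1,3)
    hsv=cv2.cvtColor(p[None],cv2.COLOR_RGB2HSV)[0]
    wood=(hsv[:,1]>70)&(hsv[:,0]<30)&(C[:,2]<.02)&(C[:,2]>0)
    print(n,wood.sum(),'wood',C[wood].mean(0), cv2.minAreaRect((C[wood][:,:2]*1000).astype(np.float32)))
    r=(C[:,2]>.052)&(C[:,2]<.08)&(hsv[:,1]<60)&(hsv[:,2]>70)
    Q=C[r][:,:2]; m=np.median(Q,0); _,s,V=np.linalg.svd(Q-m); t=(Q-m)@V[0]
    print('  roller n',r.sum(),m,V[0],t.min(),t.max(),np.percentile(C[r][:,2],[5,50,95]))
for n,z,(u0,u1,v0,v1) in (('scene',a,(320,425,180,245)),('side',b,(230,300,235,335))):
    C=cloud(z)[v0:v1,u0:u1].reshape(-1,3)
    for lo,hi in((.005,.03),(.06,.11),(.098,.11),(.11,.2),(.145,.156)):
        r=(C[:,2]>lo)&(C[:,2]<hi); 
        if r.sum()>5: print(n,lo,hi,r.sum(),C[r].mean(0),cv2.minAreaRect((C[r][:,:2]*1000).astype(np.float32)))
E
```

```text
roll/scene 680 wood [ 0.5678483  -0.19500808  0.01074825] ((549.0049438476562, -197.23007202148438), (159.50506591796875, 110.13666534423828), 71.45622253417969)
  roller n 409 [ 0.55178894 -0.19477317] [0.30453581 0.95250089] -0.09599059433176518 0.10171038574452329 [0.05463112 0.06557898 0.07248195]
roll/side 494 wood [ 0.53840139 -0.17636911  0.00911282] ((545.4798583984375, -195.8717803955078), (166.40188598632812, 114.11143493652344), 73.14961242675781)
  roller n 287 [ 0.54430242 -0.18833636] [0.32019549 0.94735149] -0.10311009346876544 0.09615085612923029 [0.05437961 0.06454948 0.07132167]
scene 0.005 0.03 1860 [0.45530771 0.18804914 0.01064287] ((424.8851013183594, 200.16920471191406), (262.6830139160156, 360.8367004394531), 20.766664505004883)
scene 0.06 0.11 240 [0.47696383 0.18979377 0.09058641] ((461.0497131347656, 193.15658569335938), (216.1243438720703, 76.51283264160156), 88.68511962890625)
scene 0.098 0.11 103 [0.4678288  0.15085354 0.10440614] ((465.57830810546875, 193.07586669921875), (215.7782745361328, 69.58660125732422), 89.86138153076172)
scene 0.11 0.2 202 [0.4
[... 361 characters left out ...]
5, 143.21368408203125), (222.2199249267578, 365.9059143066406), 6.56326150894165)
side 0.06 0.11 593 [0.45952225 0.21998065 0.0878194 ] ((458.52227783203125, 193.0748291015625), (222.38232421875, 72.59953308105469), 87.78755187988281)
side 0.098 0.11 186 [0.45934221 0.1971256  0.10348768] ((455.3678894042969, 193.0630340576172), (220.64785766601562, 70.54671478271484), 86.34989166259766)
side 0.11 0.2 319 [0.46207239 0.28833382 0.13113596] ((461.60357666015625, 201.22598266601562), (191.78726196289062, 72.7315444946289), 89.31263732910156)
side 0.145 0.156 50 [0.46006343 0.2876618  0.14895217] ((462.21142578125, 287.4874572753906), (71.49723815917969, 20.160274505615234), 0.1927764117717743)
```

View pics/c.png

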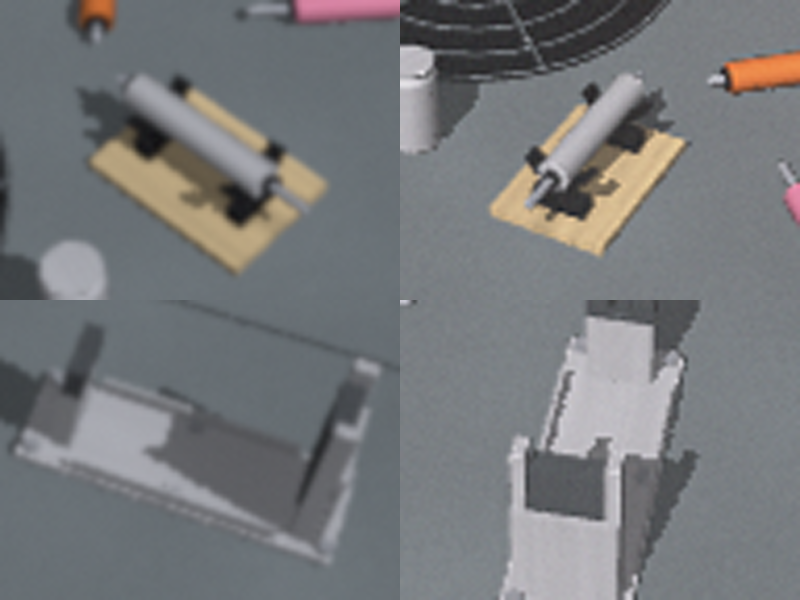

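The crops confirm it: a bare aluminium tube in the V blocks, with the long spring pin and collar towards world +y. Next I'll refine the frame and work out the slider height from its top.

```bash
python3 - <<'E'
from h import *
s=env.get_state();c=env.get_calibration('wrist');T=rot(s['orientation'])
print('cam in tool',T.inv().apply(c['origin']-s['tcp_pos']),'axis',T.inv().apply(rot(c['orientation']).apply([0,0,-1])),'up',T.inv().apply(rot(c['orientation']).apply([0,1,0])))
for n in('scene','side'):
    C=cloud(load(n)).reshape(-1,3); C=C[(abs(C[:,0]-.463)<.06)&(C[:,1]>.04)&(C[:,1]<.34)]
    m=(C[:,1]>.26)&(abs(C[:,0]-.463)<.015)&(C[:,2]>.05); Q=C[m]
    print(n,'slider z top',np.sort(Q[:,2])[-12:].round(4),'y',np.percentile(Q[:,1],[5,50,95]).round(4))
    print(np.histogram(Q[:,2],bins=np.arange(.05,.17,.01)))
    for z0,z1,y0,y1 in((.102,.108,.04,.15),(.146,.154,.26,.34)):
        t=C[(C[:,2]>z0)&(C[:,2]<z1)&(C[:,1]>y0)&(C[:,1]<y1)]
        print('  top',len(t),t.min(0).round(4),t.max(0).round(4),cv2.minAreaRect((t[:,:2]*1000).astype(np.float32)))
E
```

```text
cam in tool [ 0.08293996  0.00020591 -0.16889158] axis [-3.21799822e-01 -8.80873744e-04  9.46807319e-01] up [ 9.46807719e-01 -1.54575118e-04  3.21799814e-01]
scene slider z top [0.1366 0.1367 0.137  0.1371 0.1377 0.1378 0.1379 0.1379 0.1383 0.1392
 0.1392 0.1397] y [0.275  0.2815 0.2927]
(array([ 2,  2,  1,  2,  3,  2,  3,  2, 51,  0,  0]), array([0.05, 0.06, 0.07, 0.08, 0.09, 0.1 , 0.11, 0.12, 0.13, 0.14, 0.15,
       0.16]))
  top 46 [0.4332 0.0852 0.1021] [0.4859 0.1009 0.1078] ((459.5759582519531, 93.00912475585938), (52.76182556152344, 15.528234481811523), 0.37216606736183167)
  top 46 [0.4263 0.2776 0.1461] [0.5008 0.2956 0.1538] ((463.62158203125, 287.3575744628906), (17.82783317565918, 74.53160095214844), 88.68150329589844)
side slider z top [0.1348 0.135  0.1352 0.1352 0.1353 0.1353 0.1357 0.1359 0.1362 0.1364
 0.1366 0.1373] y [0.278  0.2937 0.3018]
(array([23, 25, 24, 22, 52, 25, 25, 25, 68,  0,  0]), array([0.05, 0.06, 0.07, 0.08, 0.09, 0.1 , 0.11, 0.12, 0.13, 0.14, 0.15,
       0.16]))
  top 68 [0.4341 0.0819 0.1021] [0.484  0.1049 0.1079] ((459.18487548828125, 93.90005493164062), (22.377016067504883, 49.99345779418945), 88.04608917236328)
  top 45 [0.4266 0.2773 0.1462] [0.498  0.2975 0.1523] ((462.2939147949219, 287.48773193359375), (71.33222198486328, 20.160274505615234), 0.1927764117717743)
```

carry_out --steps '[[[0,0,-10],[6,-2.8,0.5],0],[[0,0,-20],[12,-5.6,1],0],[[0,0,-30],[18,-8.4,1.5],0],[[0,0,-40],[24,-11.2,2],0],[[0,0,-47],[30,-14,2.5],0],[[0,0,-53.2],[36,-16.8,3],0],[[0,0,-53.2],[41,-19.2,3.5],0],[[0,0,-53.2],[45.4,-21.2,3.5],0]]'

```text
clock: 1.15
tcp_pos: [0.5459, -0.1974, 0.1695]
orientation: [-0.0, 0.809, 0.588, -0.0]
wrist_force: [-0.1, -1.4, -0.6]
finger_gap: 0.0853
grip_force: 0.0
```

```bash
python3 - <<'E'
from h import *
s=env.get_state();print(s['clock'],s['tcp_pos'],s['orientation'],s['joint_pos'],s['wrist_force'])
p,d=shot('wrist');cv2.imwrite('pics/d.png',p[:,:,::-1])
C=cloud(load('wrist')).reshape(-1,3);P=p.reshape(-1,3);hsv=cv2.cvtColor(p,cv2.COLOR_RGB2HSV).reshape(-1,3)
near=np.linalg.norm(C[:,:2]-[.547,-.197],axis=1)<.13
r=near&(C[:,2]>.062)&(C[:,2]<.08)&(hsv[:,1]<60)
Q=C[r];c,(w,h),a=cv2.minAreaRect((Q[:,:2]*1000).astype(np.float32));print('tube',r.sum(),c,w,h,a,np.percentile(Q[:,2],[50,99]))
w_=near&(hsv[:,1]>70)&(hsv[:,0]<30)&(C[:,2]<.02);print('wood',cv2.minAreaRect((C[w_][:,:2]*1000).astype(np.float32)),np.median(C[w_][:,2]))
a=load('scene')
for n in('scene','side'):
    C=cloud(load(n)).reshape(-1,3)
    for nm,x0,x1,y0,y1,z0,z1 in(('slider',.448,.478,.279,.297,.13,.142),('plain',.44,.48,.086,.101,.1,.11),('postL',.428,.434,.281,.294,.145,.155),('postR',.491,.497,.281,.294,.145,.155)):
        t=C[(C[:,0]>x0)&(C[:,0]<x1)&(C[:,1]>y0)&(C[:,1]<y1)&(C[:,2]>z0)&(C[:,2]<z1)];print(n,nm,len(t),np.median(t[:,2]).round(4),t[:,2].std().round(4))
E
```

```text
1.15 [ 0.54592154 -0.19737726  0.1694685 ] [-2.38418327e-04  8.09097589e-01  5.87674204e-01 -2.53396322e-04] [-4.85038037e-01  3.36318716e-01 -8.71934738e-03  1.22640993e+00
 -2.44001805e-04  1.40019206e+00] [-0.09819772 -1.36728083 -0.57196271]
tube 4185 (545.1199951171875, -203.6010284423828) 149.83328247070312 57.815547943115234 71.47978973388672 [0.06810334 0.07089195]
wood ((546.9905395507812, -199.03433227539062), (160.01348876953125, 110.47840118408203), 71.73577880859375) 0.010116766537019373
scene slider 37 0.1345 0.0022
scene plain 48 0.1061 0.0025
scene postL 10 0.15 0.0021
scene postR 9 0.1496 0.0023
side slider 52 0.1332 0.0018
side plain 52 0.1038 0.0023
side postL 8 0.1506 0.001
side postR 11 0.1487 0.0016
```

View pics/d.png

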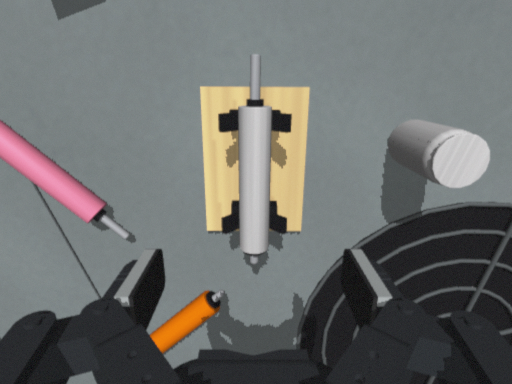

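Wrist view: the silver roller is vertical in the image at (255,175), with the spring pin at (255,60) and the plain tip at (254,260). The orange one at (190,325) and the pink one at (60,175) are off to the side, and the can is at (450,155). I'll refine the tube's centre.

```bash
python3 - <<'E'
from h import *
z=load('wrist');p=z['p'];C=cloud(z).reshape(-1,3);hsv=cv2.cvtColor(p,cv2.COLOR_RGB2HSV).reshape(-1,3)
near=np.linalg.norm(C[:,:2]-[.547,-.2],axis=1)<.13
r=near&(C[:,2]>.06)&(C[:,2]<.08)&(hsv[:,1]<50)&(hsv[:,2]>110)
Q=C[r];c,(w,h),a=cv2.minAreaRect((Q[:,:2]*1000).astype(np.float32));print('tube',r.sum(),c,w,h,a)
u=np.array([np.cos(np.radians(71.7)),np.sin(np.radians(71.7))]);n=np.array([-u[1],u[0]])
t=(Q[:,:2]-[.547,-.199])@u;e=(Q[:,:2]-[.547,-.199])@n;print(np.percentile(t,[.5,2,98,99.5]),np.percentile(e,[1,50,99]),np.polyfit(t,e,1))
s=env.get_state();T=rot(s['orientation']);print('to go tool',T.inv().apply(np.array([.547,-.199,.0363])-s['tcp_pos'])*100,'xaxis',T.apply([1,0,0]))
E
```

```text
tube 4344 (549.0972900390625, -191.23440551757812) 194.97909545898438 27.81602668762207 71.56034088134766
[-0.07427248 -0.0717281   0.0636808   0.08708863] [-0.01308791  0.00043797  0.0139215 ] [-0.00084255  0.00045187]
to go tool [-0.8451415  -0.16425485 13.2866214 ] xaxis [0.30333167 0.95287523 0.00432265]
```

```bash
python3 - <<'E'
from h import *
s=env.get_state();T=rot(s['orientation']);print(s['clock'],s['tcp_pos'],s['wrist_force'],s['qvel'].round(3));print(T.as_matrix().round(4))
z=load('wrist');C=cloud(z);print([C[v,255].round(4) for v in (60,80,98,104,112,175,240,250,258)])
E
```

```text
1.2 [ 0.5507114  -0.19191499  0.16920441] [3.94092052 1.97069476 1.06387421] [-0.079 -0.038 -0.06   0.014 -0.035 -0.158]
[[ 0.3033  0.9529  0.0031]
 [ 0.9529 -0.3033  0.0035]
 [ 0.0043  0.0019 -1.    ]]
[array([ 0.5788, -0.1024,  0.0601]), array([ 0.574 , -0.1173,  0.0599]), array([ 0.5695, -0.1312,  0.0599]), array([ 0.568 , -0.1357,  0.0633]), array([ 0.5661, -0.1414,  0.071 ]), array([ 0.5491, -0.1941,  0.0698]), array([ 0.529 , -0.2563,  0.0699]), array([ 0.5257, -0.2668,  0.0699]), array([ 0.521 , -0.2814,  0.0593])]
```

carry_out --steps '[[[0,0,0],[-0.2,0,1],0],[[0,0,0],[-0.5,0,2.5],0],[[0,0,0],[-0.5,0,4],0],[[0,0,0],[-0.5,0,5],0],[[0,0,0],[-0.5,0,5],0],[[0,0,0],[-0.5,0,5],0],[[0,0,0],[-0.5,0,5],0],[[0,0,0],[-0.5,0,5],0]]'

```text
clock: 2.2
tcp_pos: [0.5438, -0.204, 0.1206]
orientation: [0.0, 0.809, 0.588, 0.0]
wrist_force: [0.1, -0.7, -0.4]
finger_gap: 0.0857
grip_force: 0.0
```

```bash
cat >> h.py <<'E'
def tube():
    s=env.get_state();T=rot(s['orientation']);p,d=shot('wrist');C=cloud(load('wrist'))
    print(s['clock'],s['tcp_pos'],s['qvel'].round(3));print(T.as_matrix().round(4))
    L=T.inv().apply((C-s['tcp_pos']).reshape(-1,3)).reshape(C.shape)
    return s,T,p,C,L
E
python3 - <<'E'
from h import *
s,T,p,C,L=tube()
hsv=cv2.cvtColor(p,cv2.COLOR_RGB2HSV)
m=(C[...,2]>.066)&(C[...,2]<.075)&(hsv[...,2]>90)&(hsv[...,1]<50)&(abs(L[...,1])<.02)
t=L[m]; print(m.sum(),'x range',np.percentile(t[:,0],[.2,1,50,99,99.8])*100,'y',np.percentile(t[:,1],[1,50,99])*100,'slope',np.polyfit(t[:,0],t[:,1],1),'ztop',np.percentile(C[m][:,2],95))
m2=(C[...,2]>.05)&(abs(L[...,1])<.004);print('pin ext',np.percentile(L[m2][:,0],[.2,1,99,99.8])*100)
E
```

```text
2.2 [ 0.54376107 -0.20403818  0.12055221] [ 0.002  0.001 -0.003 -0.002  0.001  0.001]
[[ 3.092e-01  9.510e-01  8.000e-04]
 [ 9.510e-01 -3.092e-01 -5.000e-04]
 [-2.000e-04  1.000e-03 -1.000e+00]]
4553 x range [-6.92578763 -6.77101325  1.00485972  6.91769198  7.0081124 ] y [-0.87977651  0.10914865  1.11892139] slope [0.0060972  0.00111706] ztop 0.07035722491484184
pin ext [-8.59691746 -8.23502981 10.93605799 11.14061324]
```

carry_out --steps '[[[0,0,0.35],[0.05,0.11,2],0],[[0,0,0.35],[0.05,0.11,4.5],0],[[0,0,0.35],[0.05,0.11,7],0],[[0,0,0.35],[0.05,0.11,8.4],0],[[0,0,0.35],[0.05,0.11,8.4],0],[[0,0,0.35],[0.05,0.11,8.4],80],[[0,0,0.35],[0.05,0.11,8.4],255],[[0,0,0.35],[0.05,0.11,8.4],255]]' --force 80

```text
clock: 3.25
tcp_pos: [0.5451, -0.2041, 0.0368]
orientation: [0.001, 0.811, 0.585, 0.0]
wrist_force: [-0.7, -0.5, 0.4]
finger_gap: 0.0321
grip_force: 0.0
```

carry_out --steps '[[[0,0,0],[0,0,0],255],[[0,0,0],[0,0,0],255],[[0,0,0],[0,0,0],255],[[0,0,0],[0,0,-1.5],255],[[0,0,0],[0,0,-4],255],[[0,0,0],[0,0,-8],255],[[0,0,0],[0,0,-12],255],[[0,0,0],[0,0,-15],255]]'

```text
clock: 4.25
tcp_pos: [0.5448, -0.2039, 0.1878]
orientation: [0.001, 0.811, 0.585, 0.0]
wrist_force: [0.1, -0.6, -0.6]
finger_gap: 0.0003
grip_force: 0.0
```

```bash
python3 - <<'E'
from h import *
s,T,p,C,L=tube();print(s['finger_gap'],s['grip_force'],s['wrist_force'])
m=(abs(L[...,1])<.004)&(abs(L[...,2]+.019)<.03)
t=L[m];print('along',np.percentile(t[:,0],[1,50,99,99.8])*100)
for a,b in((.03,.05),(.05,.07),(.085,.1),(.1,.115)):
    k=(L[...,0]>a)&(L[...,0]<b)&(abs(L[...,1])<.02)&(abs(L[...,2]+.019)<.03);q=L[k];print(a,k.sum(),'z',np.percentile(q[:,2],[2,50])*100,'y',np.percentile(q[:,1],[2,50,98])*100)
cv2.imwrite('pics/e.png',p[:,:,::-1])
E
```

```text
4.25 [ 0.54482244 -0.20388168  0.18781242] [ 0.001 -0.086  0.445  0.543 -0.001  0.   ]
[[ 3.151e-01  9.491e-01  1.000e-03]
 [ 9.491e-01 -3.151e-01 -6.000e-04]
 [-3.000e-04  1.100e-03 -1.000e+00]]
0.0002611204303284762 0.0 [ 0.11856323 -0.57406167 -0.59514661]
along [0.9947554  1.07859451 1.14174733 1.16755519]Traceback (most recent call last):
  File "<stdin>", line 6, in <module>
    return _quantile_unchecked(
        a, q, axis, out, overwrite_input, method, keepdims, weights)
    return _ureduce(a,
                    func=_quantile_ureduce_func,
    ...<5 lines>...
                    overwrite_input=overwrite_input,
                    method=method)
    r = func(a, **kwargs)
    result = _quantile(arr,
                       quantiles=q,
    ...<2 lines>...
                       out=out,
                       weights=wgt)
    slices_having_nans = np.isnan(arr[-1, ...])
                                  ~~~^^^^^^^^^
IndexError: index -1 is out of bounds for axis 0 with size 0
```

```bash
python3 - <<'E'
from h import *
p=load('wrist')['p'];a,_=shot('scene');b,_=shot('side')
f=lambda z,u,v:cv2.resize(z[v-36:v+36,u-48:u+48,::-1],(400,300),interpolation=cv2.INTER_CUBIC)
cv2.imwrite('pics/e.png',np.vstack([np.hstack([cv2.resize(p[:,:,::-1],(400,300)),f(a,248,195)]),np.hstack([f(b,262,198),f(b,262,150)])]))
s=env.get_state();print(s['clock'],s['finger_gap'],s['tcp_pos'])
E
```

```text
4.4 7.203218429498608e-05 [ 0.54564245 -0.20433752  0.18771901]
```

View pics/e.png

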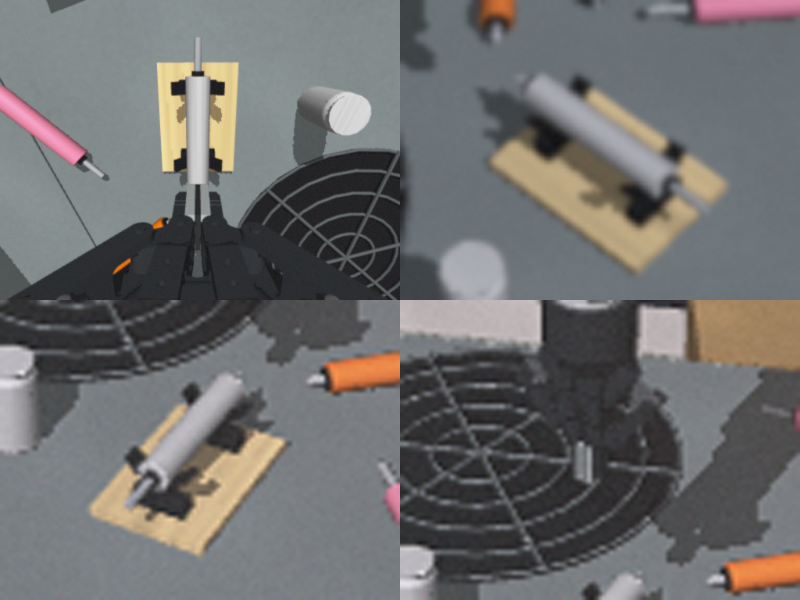

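The roller is still in its cradle: scene crop (600,130), and wrist view (198,130) with the shut fingers empty at (198,200). The grasp missed. I'll check the pose from the saved view, reopen and retry, reading the grip before lifting.

carry_out --steps '[[[0,0,0],[0,0,0],0],[[0,0,0],[0,0,0],0],[[0,0,0],[0,0,1],0],[[0,0,0],[0,0,3],0],[[0,0,0],[0,0,5],0],[[0,0,0],[0,0,7],0],[[0,0,0],[0,0,7],0],[[0,0,0],[0,0,7],0]]'

```text
clock: 5.4
tcp_pos: [0.5447, -0.2038, 0.1161]
orientation: [-0.0, 0.811, 0.585, -0.0]
wrist_force: [-0.5, 0.1, 0.8]
finger_gap: 0.0854
grip_force: 0.0
```

```bash
python3 - <<'E'
from h import *
s,T,p,C,L=tube();hsv=cv2.cvtColor(p,cv2.COLOR_RGB2HSV)
m=(C[...,2]>.063)&(C[...,2]<.085)&(hsv[...,2]>90)&(hsv[...,1]<50)&(abs(L[...,1])<.02)
t=L[m]; print(m.sum(),'x range',np.percentile(t[:,0],[.2,1,50,99,99.8])*100,'y',np.percentile(t[:,1],[1,50,99])*100,'slope',np.polyfit(t[:,0],t[:,1],1),'ztop',np.percentile(C[m][:,2],[50,95]))
print(s['finger_gap'])
E
```

```text
5.4 [ 0.54465563 -0.20381945  0.1161385 ] [ 0.002 -0.01   0.017  0.001 -0.001  0.001]
[[ 3.152e-01  9.490e-01 -1.000e-04]
 [ 9.490e-01 -3.152e-01 -0.000e+00]
 [-0.000e+00 -1.000e-04 -1.000e+00]]
5730 x range [-6.96307051 -6.80775942  1.01291211  6.90812975  6.96154694] y [-1.17470711  0.03060905  1.24881184] slope [-0.00156421  0.00040294] ztop [0.06827776 0.07023451]
0.08541646521901701
```

carry_out --steps '[[[0,0,0],[0,0,3],0],[[0,0,0],[0,0,6],0],[[0,0,0],[0,0,8.1],0],[[0,0,0],[0,0,8.1],0],[[0,0,0],[0,0,8.1],255],[[0,0,0],[0,0,8.1],255],[[0,0,0],[0,0,8.1],255],[[0,0,0],[0,0,8.1],255]]' --force 100

```text
clock: 6.45
tcp_pos: [0.5452, -0.2041, 0.0364]
orientation: [0.001, 0.811, 0.585, 0.0]
wrist_force: [-1.3, 0.1, 4.3]
finger_gap: 0.0186
grip_force: 82.9
```

carry_out --steps '[[[0,0,0],[0,0,0],255],[[0,0,0],[0,0,0],255],[[0,0,0],[0,0,0],255],[[0,0,0],[0,0,0],255],[[0,0,0],[0,0,0],255],[[0,0,0],[0,0,0],255],[[0,0,0],[0,0,0],255],[[0,0,0],[0,0,-0.1],255]]'

```text
clock: 7.45
tcp_pos: [0.5451, -0.2041, 0.0365]
orientation: [0.001, 0.811, 0.585, 0.0]
wrist_force: [1.0, -1.0, -3.1]
finger_gap: 0.0184
grip_force: 80.6
```

```bash
python3 - <<'E'
from h import *
p,_=shot('wrist');b,_=shot('side');a,_=shot('scene')
f=lambda z,u,v:cv2.resize(z[v-36:v+36,u-48:u+48,::-1],(400,300),interpolation=cv2.INTER_CUBIC)
cv2.imwrite('pics/f.png',np.vstack([cv2.resize(p[160:384,100:400,::-1],(800,300)),np.hstack([f(b,262,185),f(a,248,185)])]))
s,T,p,C,L=tube();hsv=cv2.cvtColor(p,cv2.COLOR_RGB2HSV)
m=(hsv[...,2]>90)&(hsv[...,1]<50)&(abs(L[...,1])<.02)&(abs(L[...,2]+.02)<.04)
for a in np.arange(.0,.12,.01):
    k=m&(abs(L[...,0]-a)<.005)
    if k.sum()>5:print(a.round(3),k.sum(),'top',np.percentile(-L[k][:,2],[50,95]).round(4),'y',np.percentile(L[k][:,1],[3,50,97]).round(4))
print(s['finger_gap'],s['grip_force'])
E
```

```text
7.6 [ 0.54512963 -0.20409674  0.03641831] [ 0.001 -0.001 -0.001  0.001 -0.001  0.001]
[[ 3.152e-01  9.490e-01  1.000e-03]
 [ 9.490e-01 -3.152e-01 -6.000e-04]
 [-2.000e-04  1.100e-03 -1.000e+00]]
0.0 618 top [0.0325 0.0337] y [-0.0083  0.0003  0.0085]
0.01 1611 top [0.0334 0.0578] y [-0.0151  0.0003  0.0154]
0.02 1043 top [0.0316 0.0337] y [-0.0131 -0.0002  0.0133]
0.03 1111 top [0.0315 0.0336] y [-0.0131 -0.0002  0.0132]
0.04 1198 top [0.0315 0.0338] y [-0.0132  0.0003  0.0133]
0.05 1289 top [0.0315 0.0338] y [-0.013   0.0003  0.0132]
0.06 1333 top [0.0316 0.0338] y [-0.0128 -0.0001  0.0131]
0.07 850 top [0.0308 0.0336] y [-0.0128  0.0003  0.0129]
0.08 379 top [0.0224 0.0238] y [-0.0038 -0.0002  0.0039]
0.09 478 top [0.0223 0.0238] y [-0.0042 -0.0002  0.0038]
0.1 517 top [0.0223 0.0238] y [-0.0045 -0.0002  0.0038]
0.11 353 top [0.0222 0.0237] y [-0.0044 -0.0002  0.0041]
0.018349728777462732 82.6511549949646
```

View pics/f.png

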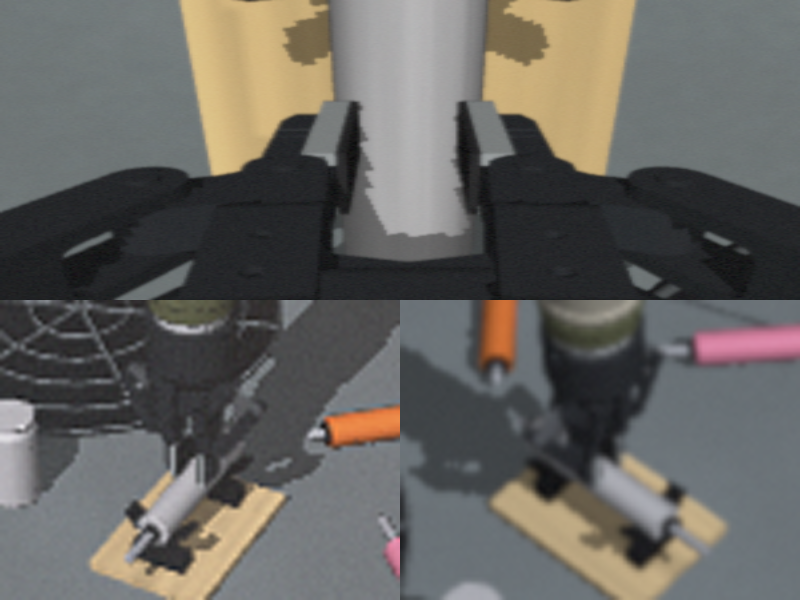

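```bash
python3 - <<'E'
from h import *
z=load('wrist');s=env.get_state();T=rot(s['orientation']);C=cloud(z)
L=T.inv().apply((C-s['tcp_pos']).reshape(-1,3)).reshape(C.shape)
for v in (203,210,220,230,240,250,260):
    print(v,[(u,*(L[v,u]*1000).round(0).astype(int)) for u in range(212,300,6)])
E
```

```text
203 [(212, np.int64(6), np.int64(-27), np.int64(26)), (218, np.int64(6), np.int64(-23), np.int64(26)), (224, np.int64(24), np.int64(-15), np.int64(-20)), (230, np.int64(27), np.int64(-11), np.int64(-28)), (236, np.int64(29), np.int64(-8), np.int64(-31)), (242, np.int64(29), np.int64(-5), np.int64(-33)), (248, np.int64(29), np.int64(-2), np.int64(-33)), (254, np.int64(29), np.int64(1), np.int64(-33)), (260, np.int64(29), np.int64(4), np.int64(-32)), (266, np.int64(29), np.int64(6), np.int64(-32)), (272, np.int64(28), np.int64(9), np.int64(-30)), (278, np.int64(27), np.int64(13), np.int64(-27)), (284, np.int64(6), np.int64(21), np.int64(27)), (290, np.int64(6), np.int64(25), np.int64(26)), (296, np.int64(5), np.int64(29), np.int64(28))]
210 [(212, np.int64(1), np.int64(-28), np.int64(27)), (218, np.int64(1), np.int64(-24), np.int64(27)), (224, np.int64(20), np.int64(-15), np.int64(-20)), (230, np.int64(24), np.int64(-11), np.int64(-28)), (236, np.int64(24), np.int64(-8), np.int64(-30)), (242, np.int64(25), np.int64(-5), np.int64(-33)), (248, np.int64(26), np.int64(-2), np.int64(-33)), 
[... 3444 characters left out ...]
6)), (218, np.int64(11), np.int64(-15), np.int64(-52)), (224, np.int64(11), np.int64(-12), np.int64(-52)), (230, np.int64(11), np.int64(-10), np.int64(-53)), (236, np.int64(-3), np.int64(-8), np.int64(-31)), (242, np.int64(-2), np.int64(-5), np.int64(-32)), (248, np.int64(-1), np.int64(-2), np.int64(-33)), (254, np.int64(-1), np.int64(1), np.int64(-33)), (260, np.int64(-1), np.int64(4), np.int64(-33)), (266, np.int64(-2), np.int64(7), np.int64(-32)), (272, np.int64(3), np.int64(9), np.int64(-40)), (278, np.int64(10), np.int64(11), np.int64(-52)), (284, np.int64(11), np.int64(13), np.int64(-53)), (290, np.int64(7), np.int64(17), np.int64(-47)), (296, np.int64(7), np.int64(20), np.int64(-46))]
```

The pads show at x≈±11, and their ends stop about 30 mm behind the reported TCP. So they were pinching the top chord of the tube (18 mm gap). I need to go about 30 mm lower; the finger ends then stay about 36 mm up, clear of the board.

carry_out --steps '[[[0,0,0],[0,0,0],0],[[0,0,0],[0,0,0],0],[[0,0,0],[0,0,0],0],[[0,0,0],[0,0,0.5],0],[[0,0,0],[0,0,1.3],0],[[0,0,0],[0,0,2.2],0],[[0,0,0],[0,0,3.0],0],[[0,0,0],[0,0,3.0],0]]'

```text
clock: 8.65
tcp_pos: [0.5438, -0.2034, 0.0049]
orientation: [-0.001, 0.811, 0.585, -0.0]
wrist_force: [-0.5, 0.8, 0.6]
finger_gap: 0.0856
grip_force: 0.0
```

carry_out --steps '[[[0,0,0],[0,0,0],120],[[0,0,0],[0,0,0],255],[[0,0,0],[0,0,0],255],[[0,0,0],[0,0,0],255],[[0,0,0],[0,0,0],255],[[0,0,0],[0,0,0],255],[[0,0,0],[0,0,0],255],[[0,0,0],[0,0,-0.1],255]]'

```text
clock: 9.65
tcp_pos: [0.5451, -0.204, 0.0069]
orientation: [0.0, 0.811, 0.585, 0.0]
wrist_force: [2.5, -1.4, -3.9]
finger_gap: 0.0278
grip_force: 98.6
```

carry_out --steps '[[[0,0,0],[0,0,-0.3],255],[[0,0,0],[0,0,-0.8],255],[[0,0,0],[0,0,-1.5],255],[[0,0,0],[0,0,-2.5],255],[[0,0,0],[0,0,-3.5],255],[[0,0,0],[0,0,-4.5],255],[[0,0,0],[0,0,-5],255],[[0,0,0],[0,0,-5],255]]'

```text
clock: 10.65
tcp_pos: [0.545, -0.204, 0.0576]
orientation: [0.001, 0.811, 0.585, 0.0]
wrist_force: [0.0, 0.3, -3.0]
finger_gap: 0.0273
grip_force: 98.7
```

```bash
cat >> h.py <<'E'
def held():
    s,T,p,C,L=tube();print('gap',s['finger_gap'],s['grip_force'],'F',s['wrist_force'].round(2),'M',s['ft_torque'].round(3))
    hsv=cv2.cvtColor(p,cv2.COLOR_RGB2HSV)
    m=(hsv[...,1]<60)&(hsv[...,2]>70)&(abs(L[...,1])<.02)&(L[...,2]<.0)&(L[...,2]>-.09)
    for a in np.arange(.03,.13,.01):
        k=m&(abs(L[...,0]-a)<.005)
        if k.sum()>5:print(a.round(3),k.sum(),'top',np.percentile(-L[k][:,2],[50,95]).round(4),'y',np.percentile(L[k][:,1],[3,50,97]).round(4))
    q=L[m&(L[...,0]>.07)&(L[...,0]<.14)&(abs(L[...,1])<.007)];print('tip x',np.percentile(q[:,0],[98,99.5]))
    return s,T,p,C,L
E
python3 -c "
from h import *
held()"
```

```text
10.65 [ 0.5449829  -0.20401906  0.05764792] [ 0.     0.011 -0.016 -0.006 -0.001  0.001]
[[ 3.151e-01  9.490e-01  9.000e-04]
 [ 9.490e-01 -3.151e-01 -6.000e-04]
 [-3.000e-04  1.100e-03 -1.000e+00]]
gap 0.02730934503235328 98.65827441215515 F [ 0.01  0.29 -2.98] M [ 0.002  0.009 -0.023]
0.03 1632 top [0.0611 0.0632] y [-0.0129 -0.0001  0.0132]
0.04 1767 top [0.0611 0.0633] y [-0.0132 -0.0001  0.0133]
0.05 1917 top [0.0611 0.0633] y [-0.013   0.0003  0.0133]
0.06 2090 top [0.0611 0.0633] y [-0.013  -0.      0.0132]
0.07 1384 top [0.0603 0.0631] y [-0.013  -0.      0.0131]
0.08 656 top [0.0518 0.053 ] y [-0.0041 -0.0001  0.0043]
0.09 762 top [0.0518 0.0531] y [-0.0043 -0.0001  0.0042]
0.1 828 top [0.0517 0.0531] y [-0.0042 -0.      0.0041]
0.11 349 top [0.0515 0.0532] y [-0.0045 -0.      0.0044]
tip x [0.10817991 0.10871234]
```

The roller is held level with 3 N of weight. Its axis lies 48 mm behind the reported TCP, and its centre and the TCP share x = 0. Now I'll carry it to a hover above the frame.

carry_out --steps '[[[0,0,0],[0,0,-3],255],[[0,0,-1],[2,-1.1,-6],255],[[0,0,-4],[5.5,-3.2,-9],255],[[0,0,-7],[10,-5.8,-9.5],255],[[0,0,-10],[15,-8.7,-9.5],255],[[0,0,-13],[20,-11.6,-9.5],255],[[0,0,-15],[25,-14.5,-9.5],255],[[0,0,-17.3],[29,-16.8,-9.5],255]]'

```text
clock: 11.7
tcp_pos: [0.4754, 0.1264, 0.1517]
orientation: [-0.0, 0.713, 0.701, -0.0]
wrist_force: [0.1, -0.1, -4.9]
finger_gap: 0.0279
grip_force: 99.2
```

```bash
python3 -c "
from h import *
s=env.get_state();T=rot(s['orientation']);print(s['clock'],s['tcp_pos'],s['finger_gap'],s['qvel'].round(2));print(T.as_matrix().round(4))"
```

```text
11.7 [0.47537902 0.12636235 0.1516636 ] 0.027867039142739632 [ 0.74  0.01  0.02 -0.01 -0.01  0.42]
[[ 1.640e-02  9.999e-01 -7.000e-04]
 [ 9.999e-01 -1.640e-02  1.000e-04]
 [ 1.000e-04 -7.000e-04 -1.000e+00]]
```

carry_out --steps '[[[0,0,0],[2.5,-0.6,0],255],[[0,0,0],[5,-1.2,0],255],[[0,0,0],[7,-1.6,0],255],[[0,0,0],[7.7,-1.75,0],255],[[0,0,0],[7.7,-1.75,0],255],[[0,0,0],[7.7,-1.75,0],255],[[0,0,0],[7.7,-1.75,0],255],[[0,0,0],[7.7,-1.75,0],255]]'

```text
clock: 12.7
tcp_pos: [0.4607, 0.2012, 0.152]
orientation: [0.0, 0.714, 0.7, -0.0]
wrist_force: [0.4, -0.5, -3.7]
finger_gap: 0.0279
grip_force: 99.2
```

```bash
python3 - <<'E'
from h import *
s,T,p,C,L=held();cv2.imwrite('pics/g.png',p[:,:,::-1]);print(T.as_matrix().round(4))
D=C.reshape(-1,3)
for nm,z0,z1 in(('slider',.128,.142),('posts',.144,.156)):
    q=D[(D[:,2]>z0)&(D[:,2]<z1)&(D[:,1]>.25)&(abs(D[:,0]-.463)<.05)]
    if nm=='slider': q=q[abs(q[:,0]-.463)<.028]
    print(nm,len(q),np.median(q,0),np.percentile(q,[2,98],axis=0),cv2.minAreaRect((q[:,:2]*1000).astype(np.float32)))
E
```

```text
12.7 [0.46070402 0.20120719 0.15202692] [ 0.004  0.     0.001 -0.002  0.     0.001]
[[ 1.950e-02  9.998e-01  1.000e-04]
 [ 9.998e-01 -1.950e-02 -1.000e-04]
 [-1.000e-04  1.000e-04 -1.000e+00]]
gap 0.027864487675210485 99.22288298606873 F [ 0.37 -0.46 -3.73] M [0.017 0.016 0.033]
0.03 1648 top [0.0611 0.0633] y [-0.0133 -0.0001  0.0132]
0.04 1777 top [0.0611 0.0632] y [-0.0133 -0.0001  0.0133]
0.05 1946 top [0.0611 0.0633] y [-0.0132 -0.0001  0.0132]
0.06 2104 top [0.0611 0.0633] y [-0.0133 -0.0001  0.0132]
0.07 1394 top [0.0602 0.0632] y [-0.0132 -0.0001  0.0131]
0.08 684 top [0.0517 0.0532] y [-0.0043 -0.0001  0.0043]
0.09 767 top [0.0518 0.0533] y [-0.0043 -0.0001  0.0042]
0.1 822 top [0.0518 0.0532] y [-0.0043 -0.0001  0.004 ]
0.11 332 top [0.0516 0.0532] y [-0.0045 -0.0001  0.004 ]
tip x [0.10813294 0.1086368 ]
[[ 1.950e-02  9.998e-01  1.000e-04]
 [ 9.998e-01 -1.950e-02 -1.000e-04]
 [-1.000e-04  1.000e-04 -1.000e+00]]
slider 2280 [0.47003139 0.28403157 0.13380305] [[0.43697536 0.27511294 0.13133586]
 [0.48905888 0.29252649 0.13917713]] ((462.9485778808594, 284.8817138671875), (20.114078521728516, 52.99897003173828), 88.94290924072266)
posts 1505 [0.48867593 0.28668129 0.14990117] [[0.42768585 0.27764605 0.14568455]
 [0.4983616  0.2953569  0.15139697]] ((462.93505859375, 286.5251159667969), (17.773977279663086, 71.94148254394531), 88.86585235595703)
```

View pics/g.png

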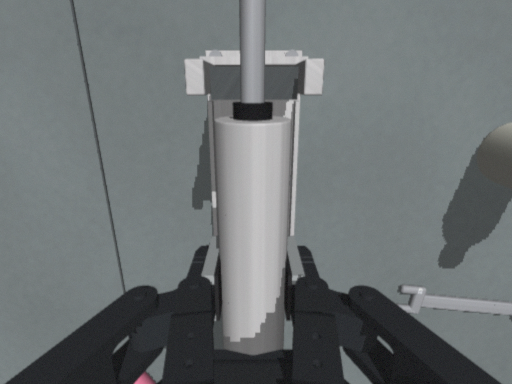

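The wrist view shows the slider and posts centred at (255,75), aligned with the pin at (252,60). The slider top measures 133.8 mm, which puts the cup at about 86 mm, with the face at world y≈0.275 and the frame axis at x≈0.463. Next: back off, tilt the spring pin down 15° and go down to just short of the cup mouth.

carry_out --steps '[[[0,-5,0],[-2,0.06,0],255],[[0,-10,0],[-4,0.06,0],255],[[0,-15,0],[-5.2,0.06,0.3],255],[[0,-15,0],[-5.2,0.06,2],255],[[0,-15,0],[-5.2,0.06,4],255],[[0,-15,0],[-5.2,0.06,6],255],[[0,-15,0],[-5.2,0.06,7.6],255],[[0,-15,0],[-5.2,0.06,8.4],255]]' --force 120

```text
clock: 13.75
tcp_pos: [0.4598, 0.1496, 0.0672]
orientation: [0.091, 0.708, 0.694, -0.094]
wrist_force: [0.1, -0.0, -4.3]
finger_gap: 0.0277
grip_force: 118.8
```

carry_out --steps '[[[0,0,0],[0,0,0],255],[[0,0,0],[0,0,0],255],[[0,0,0],[0,0,0],255],[[0,0,0],[0,0,0],255],[[0,0,0],[0,0,0],255],[[0,0,0],[0,0,0],255],[[0,0,0],[0,0,0],255],[[0,0,0],[0,0,0],255]]'

```text
clock: 14.75
tcp_pos: [0.4601, 0.1497, 0.068]
orientation: [0.091, 0.708, 0.694, -0.093]
wrist_force: [-0.2, -0.7, -4.1]
finger_gap: 0.0269
grip_force: 118.8
```

```bash
cat >> h.py <<'E'
H=.0484; O=np.array([.4610,.188,0]); U=np.array([.0192,.9998,0]); N=np.array([.9998,-.0192,0])
def fr(P): P=np.asarray(P)-O; return np.stack([P@N,P@U,P[...,2]],-1)*1000
def rep():
    s=env.get_state();T=rot(s['orientation']);o=s['tcp_pos']+T.apply([0,0,-H]);a=T.apply([1,0,0])
    print('t',s['clock'],'org',fr(o).round(1),'spr(free)',fr(o+.112*a).round(1),'pln',fr(o-.09*a).round(1),'tilt',np.degrees(np.arcsin(a[2])).round(2),'yaw',np.degrees(np.arctan2(a@N,a@U)).round(2),'F',s['wrist_force'].round(1),'gap',round(s['finger_gap'],4),s['grip_force'])
    return s,T,o,a
E
python3 - <<'E'
from h import *
rep(); s,T,p,C,L=held()
F=fr(C.reshape(-1,3)).reshape(C.shape)
q=F[(abs(F[...,0])<35)&(F[...,1]>75)&(F[...,1]<115)]
for z0,z1 in((126,140),(146,153)):
    k=q[(q[:,2]>z0)&(q[:,2]<z1)];print(z0,len(k),np.percentile(k,[2,50,98],axis=0).round(1))
E
```

```text
t 14.75 org [-1.000e-01 -2.580e+01  1.148e+02] spr(free) [-0.2 82.4 85.8] pln [-1.000e-01 -1.127e+02  1.381e+02] tilt -15.01 yaw -0.03 F [-0.2 -0.7 -4.1] gap 0.0269 118.8331139087677
14.75 [0.46014694 0.14965795 0.06800708] [-0.001 -0.     0.     0.     0.001 -0.002]
[[ 0.018   0.9998 -0.0048]
 [ 0.9657 -0.0186 -0.2589]
 [-0.2589 -0.     -0.9659]]
gap 0.026919600306180253 118.8331139087677 F [-0.2  -0.72 -4.09] M [ 0.416 -0.002 -0.006]
0.03 1658 top [0.061  0.0632] y [-0.0133 -0.0001  0.0132]
0.04 1772 top [0.061  0.0631] y [-0.0133 -0.0001  0.0133]
0.05 1928 top [0.0611 0.0631] y [-0.0133 -0.0001  0.0132]
0.06 2102 top [0.061  0.0632] y [-0.0133 -0.0001  0.0132]
0.07 1391 top [0.0601 0.0631] y [-0.0131  0.0003  0.0132]
0.08 669 top [0.0516 0.053 ] y [-0.0041 -0.0001  0.0043]
0.09 759 top [0.0517 0.0531] y [-0.0044 -0.0001  0.0042]
0.1 825 top [0.0516 0.0533] y [-0.0042 -0.0001  0.0041]
0.11 341 top [0.0515 0.0529] y [-0.0045 -0.0001  0.0044]
tip x [0.10820294 0.10864713]Traceback (most recent call last):
  File "<stdin>", line 6, in <module>
    return _quantile_unchecked(
        a, q, axis, out, overwrite_input, method, keepdims, weights)
    return _ureduce(a,
                    func=_quantile_ureduce_func,
    ...<5 lines>...
                    overwrite_input=overwrite_input,
                    method=method)
    r = func(a, **kwargs)
    result = _quantile(arr,
                       quantiles=q,
    ...<2 lines>...
                       out=out,
                       weights=wgt)
    slices_having_nans = np.isnan(arr[-1, ...])
                                  ~~~^^^^^^^^^
IndexError: index -1 is out of bounds for axis 0 with size 0
```

carry_out --steps '[[[0,0,0],[0.12,0,-0.03],255],[[0,0,0],[0.25,0,-0.06],255],[[0,0,0],[0.37,0,-0.1],255],[[0,0,0],[0.5,0,-0.13],255],[[0,0,0],[0.62,0,-0.16],255],[[0,0,0],[0.75,0,-0.2],255],[[0,0,0],[0.85,0,-0.23],255],[[0,0,0],[0.93,0,-0.25],255]]'

```text
clock: 15.8
tcp_pos: [0.4603, 0.1594, 0.068]
orientation: [0.091, 0.708, 0.694, -0.093]
wrist_force: [0.1, 0.4, -4.8]
finger_gap: 0.0271
grip_force: 118.8
```

```bash
cat >> h.py <<'E'
def go(wps):
    # wps: (spring tip frame y, z mm, tilt deg (tip down), compression mm) -> row values from the measured pose
    s,T,o,a=rep()
    for y,z,th,c in wps:
        t=np.radians(th);A=U*np.cos(t)-np.array([0,0,np.sin(t)])
        og=O+U*y/1000+np.array([0,0,z/1000])-A*(112-c)/1000
        Z=-np.array([0,0,1])*np.cos(t)-U*np.sin(t)
        tcp=og+Z*H; M=np.stack([A,np.cross(Z,A),Z],1)
        d=T.inv()*R.from_matrix(M)
        pl=fr(og-A*.09)
        print((y,z,th,c),'turn',d.as_rotvec(degrees=True).round(1),'shift cm',(T.inv().apply(tcp-s['tcp_pos'])*100).round(2),'plain tip',pl.round(1),'hub bottom',fr(og-A*.074+Z*.011).round(1))
E
python3 -c "
from h import *
go([(95,85.8,12,0),(98,85.8,9,0),(99,85.8,8,6),(99,85.8,8,12),(99,85.8,7.5,19)])"
```

```text
t 15.8 org [-1.000e-01 -1.610e+01  1.148e+02] spr(free) [-0.2 92.1 85.8] pln [-1.000e-01 -1.030e+02  1.381e+02] tilt -15.01 yaw -0.03 F [ 0.1  0.4 -4.8] gap 0.0271 118.83336424827576
(95, 85.8, 12, 0) turn [0. 3. 0.] shift cm [0.55 0.01 0.5 ] plain tip [  -0.  -102.6  127.8] hub bottom [ -0.  -89.2 113.7]
(98, 85.8, 9, 0) turn [0. 6. 0.] shift cm [1.14 0.01 0.99] plain tip [  -0.  -101.5  117.4] hub bottom [ -0.  -87.4 104. ]
(99, 85.8, 8, 6) turn [0. 7. 0.] shift cm [1.94 0.01 1.07] plain tip [  0.  -95.1 113.1] hub bottom [ -0.  -80.8 100. ]
(99, 85.8, 8, 12) turn [0. 7. 0.] shift cm [2.53 0.01 1.  ] plain tip [  0.  -89.1 112.2] hub bottom [ -0.  -74.8  99.1]
(99, 85.8, 7.5, 19) turn [0.  7.5 0. ] shift cm [3.28 0.01 0.99] plain tip [ -0.  -82.4 109.7] hub bottom [ -0.  -68.   96.7]
```

carry_out --steps '[[[0,0.8,0],[0.14,0,0.13],255],[[0,1.5,0],[0.28,0,0.25],255],[[0,2.2,0],[0.41,0,0.37],255],[[0,3,0],[0.55,0,0.5],255],[[0,3.7,0],[0.68,0,0.61],255],[[0,4.4,0],[0.82,0,0.73],255],[[0,5,0],[0.94,0,0.83],255],[[0,5,0],[0.94,0,0.83],255]]'

```text
clock: 16.8
tcp_pos: [0.4604, 0.1661, 0.0575]
orientation: [0.061, 0.711, 0.698, -0.062]
wrist_force: [-0.6, -0.7, -3.7]
finger_gap: 0.0273
grip_force: 118.8
```

```bash
python3 -c "
from h import *
go([(99,85.8,9,2),(99,85.8,9,6),(99,85.8,8.5,12),(99,85.8,8,16),(99,85.8,7.5,18),(99,85.8,7.5,19)])"
```

```text
t 16.8 org [ -0.2 -13.5 105.2] spr(free) [-0.2 96.8 85.7] pln [  -0.2 -102.2  120.8] tilt -10.0 yaw -0.02 F [-0.6 -0.7 -3.7] gap 0.0273 118.81831884384155
(99, 85.8, 9, 2) turn [-0.  1.  0.] shift cm [0.5  0.02 0.14] plain tip [ -0.  -98.5 117.1] hub bottom [ -0.  -84.5 103.7]
(99, 85.8, 9, 6) turn [-0.  1.  0.] shift cm [0.9  0.02 0.14] plain tip [ -0.  -94.6 116.5] hub bottom [ -0.  -80.5 103.1]
(99, 85.8, 8.5, 12) turn [-0.   1.5  0. ] shift cm [1.55 0.02 0.21] plain tip [ -0.  -88.9 113.9] hub bottom [ -0.  -74.7 100.6]
(99, 85.8, 8, 16) turn [-0.  2.  0.] shift cm [1.99 0.02 0.29] plain tip [  0.  -85.2 111.7] hub bottom [ -0.  -70.9  98.6]
(99, 85.8, 7.5, 18) turn [-0.   2.5  0. ] shift cm [2.24 0.02 0.36] plain tip [ -0.  -83.4 109.8] hub bottom [ -0.  -69.   96.8]
(99, 85.8, 7.5, 19) turn [-0.   2.5  0. ] shift cm [2.34 0.02 0.35] plain tip [ -0.  -82.4 109.7] hub bottom [ -0.  -68.   96.7]
```

The tip is about 10 mm past the face with no force, so it is in the cup. Compress gently to about 6 mm and read the spring.

carry_out --steps '[[[0,0.2,0],[0.12,0.02,0.03],255],[[0,0.5,0],[0.25,0.02,0.07],255],[[0,0.8,0],[0.4,0.02,0.11],255],[[0,1,0],[0.5,0.02,0.14],255],[[0,1,0],[0.65,0.02,0.14],255],[[0,1,0],[0.8,0.02,0.14],255],[[0,1,0],[0.9,0.02,0.14],255],[[0,1,0],[0.9,0.02,0.14],255]]'

```text
clock: 17.8
tcp_pos: [0.4608, 0.1739, 0.0546]
orientation: [0.056, 0.712, 0.698, -0.057]
wrist_force: [0.8, -6.8, -3.5]
finger_gap: 0.0271
grip_force: 118.8
```

```bash
python3 -c "
from h import *
go([(99,85.8,9,8),(99,85.8,8.5,12),(99,85.8,8,16),(99,85.8,8,18),(99,85.8,8,19)])"
```

```text
t 17.8 org [  0.   -6.4 102.4] spr(free) [  0.  104.2  84.7] pln [  0.  -95.3 116.7] tilt -9.11 yaw -0.0 F [ 0.8 -6.8 -3.5] gap 0.0271 118.81779313087463
(99, 85.8, 9, 8) turn [-0.   0.1  0. ] shift cm [ 0.28 -0.   -0.01] plain tip [ -0.  -92.6 116.1] hub bottom [ -0.  -78.5 102.8]
(99, 85.8, 8.5, 12) turn [-0.   0.6  0. ] shift cm [ 0.72 -0.    0.08] plain tip [ -0.  -88.9 113.9] hub bottom [ -0.  -74.7 100.6]
(99, 85.8, 8, 16) turn [-0.   1.1  0. ] shift cm [ 1.17 -0.    0.16] plain tip [  0.  -85.2 111.7] hub bottom [ -0.  -70.9  98.6]
(99, 85.8, 8, 18) turn [-0.   1.1  0. ] shift cm [ 1.37 -0.    0.15] plain tip [ -0.  -83.2 111.4] hub bottom [ -0.  -68.9  98.3]
(99, 85.8, 8, 19) turn [-0.   1.1  0. ] shift cm [ 1.47 -0.    0.15] plain tip [  0.  -82.2 111.3] hub bottom [ -0.  -67.9  98.1]
```

carry_out --steps '[[[0,0.1,0],[0.2,0,0.02],255],[[0,0.3,0],[0.4,0,0.05],255],[[0,0.5,0],[0.6,0,0.07],255],[[0,0.7,0],[0.8,0,0.09],255],[[0,0.9,0],[1.0,0,0.12],255],[[0,1.1,0],[1.2,0,0.15],255],[[0,1.1,0],[1.36,0,0.15],255],[[0,1.1,0],[1.36,0,0.15],255]]'

```text
clock: 18.8
tcp_pos: [0.4608, 0.186, 0.051]
orientation: [0.05, 0.712, 0.698, -0.051]
wrist_force: [0.6, -9.8, -3.6]
finger_gap: 0.0272
grip_force: 118.8
```

```bash
python3 -c "
from h import *
go([(99,85.8,8,18),(99,85.8,6,18.5),(99,85.8,4,18.5),(99,85.8,2,18.5),(99,86,-0,18.5),(99,86.5,-1,18.5)])"
```

```text
t 18.8 org [-0.1  4.8 98.9] spr(free) [ -0.  115.7  83. ] pln [ -0.2 -84.3 111.6] tilt -8.14 yaw 0.04 F [ 0.6 -9.8 -3.6] gap 0.0272 118.81898760795593
(99, 85.8, 8, 18) turn [-0.   0.1 -0. ] shift cm [ 0.12  0.01 -0.01] plain tip [ -0.  -83.2 111.4] hub bottom [ -0.  -68.9  98.3]
(99, 85.8, 6, 18.5) turn [-0.   2.1 -0. ] shift cm [0.34 0.01 0.31] plain tip [ -0.  -83.5 105. ] hub bottom [ -0.  -68.7  92.4]
(99, 85.8, 4, 18.5) turn [-0.   4.1 -0. ] shift cm [0.53 0.01 0.62] plain tip [ -0.  -84.1  98.6] hub bottom [ -0.  -68.9  86.5]
(99, 85.8, 2, 18.5) turn [-0.   6.1 -0. ] shift cm [0.73 0.01 0.93] plain tip [ -0.  -84.4  92.2] hub bottom [  0.  -68.8  80.7]
(99, 86, 0, 18.5) turn [-0.   8.1 -0. ] shift cm [0.93 0.01 1.22] plain tip [ -0.  -84.5  86. ] hub bottom [ -0.  -68.5  75. ]
(99, 86.5, -1, 18.5) turn [-0.   9.1 -0. ] shift cm [1.03 0.01 1.32] plain tip [ -0.  -84.5  83.3] hub bottom [  0.  -68.3  72.6]
```

carry_out --steps '[[[0,0.1,0],[0.07,0,0],255],[[0,1.1,0],[0.14,0,0.15],255],[[0,2.1,0],[0.24,0,0.31],255],[[0,3.1,0],[0.33,0,0.47],255],[[0,4.1,0],[0.43,0,0.62],255],[[0,5.1,0],[0.53,0,0.78],255],[[0,6.1,0],[0.63,0,0.93],255],[[0,6.8,0],[0.7,0,1.03],255]]'

```text
clock: 19.8
tcp_pos: [0.4609, 0.1912, 0.0395]
orientation: [0.008, 0.714, 0.7, -0.009]
wrist_force: [0.7, -9.1, -4.0]
finger_gap: 0.0275
grip_force: 118.8
```

```bash
python3 -c "
from h import *
go([(99,85.8,1.27,18),(99,85.8,1.27,14),(99,85.5,1.27,10),(99,85.5,1.27,6.5)])"
```

```text
t 19.8 org [-0.2  4.4 87.9] spr(free) [ -0.  116.3  85.3] pln [ -0.3 -85.6  90. ] tilt -1.34 yaw 0.06 F [ 0.7 -9.1 -4. ] gap 0.0275 118.79624962806702
(99, 85.8, 1.27, 18) turn [-0.   0.1 -0.1] shift cm [0.07 0.02 0.  ] plain tip [ -0.  -85.   89.9] hub bottom [  0.  -69.2  78.5]
(99, 85.8, 1.27, 14) turn [-0.   0.1 -0.1] shift cm [-0.33  0.02  0.  ] plain tip [  0. -89.  90.] hub bottom [  0.  -73.2  78.6]
(99, 85.5, 1.27, 10) turn [-0.   0.1 -0.1] shift cm [-0.73  0.02  0.03] plain tip [ -0.  -92.9  89.8] hub bottom [  0.  -77.2  78.4]
(99, 85.5, 1.27, 6.5) turn [-0.   0.1 -0.1] shift cm [-1.08  0.02  0.03] plain tip [ -0.  -96.4  89.8] hub bottom [  0.  -80.7  78.5]
```

Both pins are at cup height with only the spring force showing. Now ease back.

carry_out --steps '[[[0,0,0],[-0.15,0.02,0],255],[[0,0,0],[-0.3,0.02,0],255],[[0,0,0],[-0.45,0.02,0.01],255],[[0,0,0],[-0.6,0.02,0.02],255],[[0,0,0],[-0.75,0.02,0.03],255],[[0,0,0],[-0.9,0.02,0.04],255],[[0,0,0],[-1.0,0.02,0.05],255],[[0,0,0],[-1.1,0.02,0.05],255]]'

```text
clock: 20.8
tcp_pos: [0.4608, 0.1812, 0.0394]
orientation: [0.007, 0.714, 0.7, -0.008]
wrist_force: [0.0, -6.6, -4.2]
finger_gap: 0.027
grip_force: 118.8
```

```bash
python3 -c "
from h import *
go([(99,85.5,1.27,6),(99,84,1.1,6)])"
```

```text
t 20.8 org [-0.  -5.8 87.8] spr(free) [  0.  106.2  85.3] pln [ -0.  -95.7  89.7] tilt -1.26 yaw 0.01 F [ 0.  -6.6 -4.2] gap 0.027 118.80545139312744
(99, 85.5, 1.27, 6) turn [-0. -0. -0.] shift cm [-0.12  0.   -0.01] plain tip [  0.  -96.9  89.8] hub bottom [  0.  -81.2  78.5]
(99, 84, 1.1, 6) turn [-0.   0.2 -0. ] shift cm [-0.11  0.    0.17] plain tip [  0.  -97.   87.8] hub bottom [ -0.  -81.2  76.5]
```

carry_out --steps '[[[0,0,0],[-0.04,0,0.03],255],[[0,0.1,0],[-0.08,0,0.07],255],[[0,0.2,0],[-0.12,0,0.11],255],[[0,0.3,0],[-0.16,0,0.15],255],[[0,0.4,0],[-0.18,0,0.19],255],[[0,0.4,0],[-0.18,0,0.22],255],[[0,0.4,0],[-0.18,0,0.22],255],[[0,0.4,0],[-0.18,0,0.22],255]]'

```text
clock: 21.8
tcp_pos: [0.4609, 0.18, 0.0376]
orientation: [0.005, 0.714, 0.7, -0.005]
wrist_force: [-1.2, -5.6, -0.9]
finger_gap: 0.0272
grip_force: 118.9
```

```bash
python3 -c "
from h import *
rep()"
```

```text
t 21.8 org [ 0.1 -7.3 86. ] spr(free) [1.000e-01 1.047e+02 8.440e+01] pln [  0.1 -97.3  87.2] tilt -0.78 yaw -0.02 F [-1.2 -5.6 -0.9] gap 0.0272 118.9088237285614
```

carry_out --steps '[[[0,0,0],[-0.03,0,0],255],[[0,0,0],[-0.06,0,0],255],[[0,0,0],[-0.09,0,0],255],[[0,0,0],[-0.12,0,0],255],[[0,0,0],[-0.15,0,0],255],[[0,0,0],[-0.18,0,0],255],[[0,0,0],[-0.18,0,0],255],[[0,0,0],[-0.18,0,0],255]]'

```text
clock: 22.8
tcp_pos: [0.461, 0.1796, 0.0376]
orientation: [0.004, 0.714, 0.701, -0.004]
wrist_force: [-3.6, 3.4, 1.5]
finger_gap: 0.0273
grip_force: 119.1
```

```bash
python3 -c "
from h import *
rep()"
```

```text
t 22.8 org [ 0.2 -7.8 85.9] spr(free) [1.000e-01 1.041e+02 8.470e+01] pln [  0.3 -97.8  86.9] tilt -0.62 yaw -0.06 F [-3.6  3.4  1.5] gap 0.0273 119.05383110046387
```

Plain pin bottomed (the y force changed sign), so both pins are home. Relax slightly, then open gradually.

carry_out --steps '[[[0,0,0],[0.05,0,0],255],[[0,0,0],[0.06,0,0],255],[[0,0,0],[0.06,0,0.02],200],[[0,0,0],[0.06,0,0.02],150],[[0,0,0],[0.06,0,0.02],120],[[0,0,0],[0.06,0,0.02],80],[[0,0,0],[0.06,0,0.02],40],[[0,0,0],[0.06,0,0.02],0]]' --force 20

```text
clock: 23.8
tcp_pos: [0.4612, 0.1794, 0.0373]
orientation: [0.004, 0.714, 0.7, -0.004]
wrist_force: [0.2, -0.0, 0.7]
finger_gap: 0.085
grip_force: 0.0
```

carry_out --steps '[[[0,0,0],[0,0,0],0],[[0,0,0],[0,0,0],0],[[0,0,0],[0,0,-0.5],0],[[0,0,0],[0,0,-2],0],[[0,0,0],[0,0,-4],0],[[0,0,0],[0,0,-7],0],[[0,0,0],[0,0,-10],0],[[0,0,0],[0,0,-13],0]]'

```text
clock: 24.8
tcp_pos: [0.4613, 0.1812, 0.1695]
orientation: [0.005, 0.714, 0.7, -0.004]
wrist_force: [-0.1, -0.2, -0.7]
finger_gap: 0.0854
grip_force: 0.0
```

carry_out --steps '[[[0,0,0],[-2,0,-1],0],[[0,0,0],[-4,0,-1],0],[[0,0,0],[-6,0,-1],0],[[0,0,0],[-6,0,-1],0],[[0,0,0],[-6,0,-1],0],[[0,0,0],[-6,0,-1],0],[[0,0,0],[-6,0,-1],0],[[0,0,0],[-6,0,-1],0]]'

```text
clock: 25.8
tcp_pos: [0.4599, 0.1215, 0.1779]
orientation: [0.004, 0.713, 0.701, -0.004]
wrist_force: [-0.2, 0.9, 0.8]
finger_gap: 0.0853
grip_force: 0.0
```

```bash
python3 - <<'E'
from h import *
rep();p,_=shot('wrist');F=fr(cloud(load('wrist')).reshape(-1,3));b,_=shot('side');a,_=shot('scene')
q=F[(abs(F[:,0])<20)&(abs(F[:,1])<69)&(F[:,2]>85)&(F[:,2]<130)]
for y in range(-60,70,15):
    k=q[abs(q[:,1]-y)<6]
    if len(k)>10:print(y,len(k),'x',np.percentile(k[:,0],[2,50,98]).round(1),'ztop',np.percentile(k[:,2],95).round(1))
q=F[(abs(F[:,0])<8)&(F[:,1]>70)&(F[:,1]<90)&(F[:,2]>70)&(F[:,2]<100)]
print('pin',len(q),np.percentile(q,[3,50,97],axis=0).round(1)if len(q) else'')
f=lambda z,u,v:cv2.resize(z[v-36:v+36,u-48:u+48,::-1],(400,300),interpolation=cv2.INTER_CUBIC)
cv2.imwrite('pics/h.png',np.vstack([np.hstack([f(a,372,210),f(b,265,280)]),cv2.resize(p[:,:,::-1],(400,300)).repeat(1,0)[:, :400] if 0 else np.hstack([cv2.resize(p[:,:,::-1],(400,300)),f(b,262,195)])]))
E
```

```text
t 25.8 org [ 2.000e-01 -6.590e+01  2.263e+02] spr(free) [1.000e-01 4.610e+01 2.249e+02] pln [   0.3 -155.9  227.4] tilt -0.71 yaw -0.06 F [-0.2  0.9  0.8] gap 0.0853 0.0
-60 465 x [-14.1   0.5  14.1] ztop 101.2
-45 496 x [-13.8   0.5  14.9] ztop 101.0
-30 527 x [-14.5   0.5  14.5] ztop 101.1
-15 558 x [-14.1   0.4  14.2] ztop 100.9
0 593 x [-13.9   0.4  14.9] ztop 100.9
15 642 x [-14.5  -0.3  14.4] ztop 100.8
30 671 x [-14.1   0.4  14.1] ztop 100.7
45 728 x [-14.3   0.4  14.7] ztop 100.5
60 568 x [-13.6  -0.   13.6] ztop 100.4
pin 40 [[-4.  70.1 86.8]
 [-0.  70.9 88.7]
 [ 4.  72.  90.6]]
```

View pics/h.png

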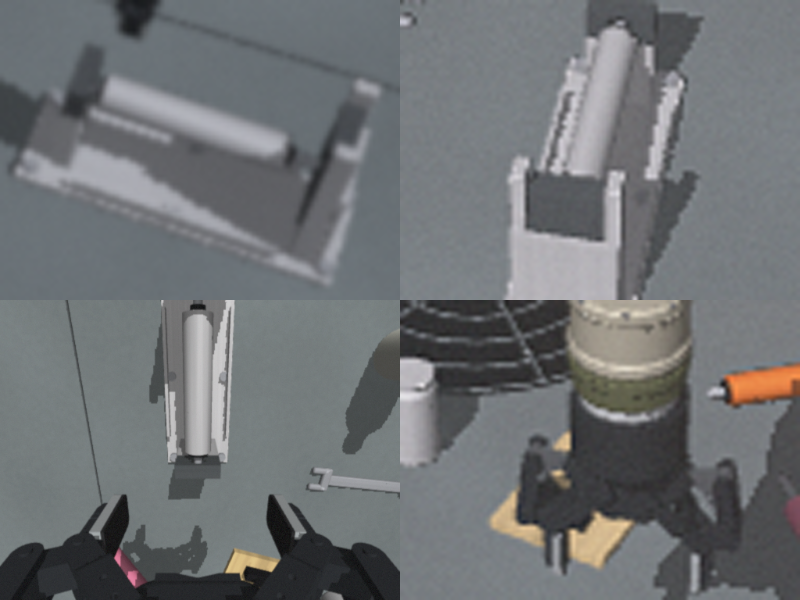

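The roller sits centred and level between the blocks (scene crop (190,120), wrist (198,380)). Its tube top is at about 101 mm (axis about 86 mm) and both pins are inside their cups. The gripper is clear of everything and the other objects are untouched, so I'm handing in.

```bash
python3 -c "
from workcell import env
print(env.hand_in())"
```

```text
the job is handed in; nothing more can be done
None
```

The roller is fitted in the frame, spring pin in the slider cup and plain pin in the fixed cup, released with the gripper clear at about 26 s and handed in; no verdict came back, the first grasp closed empty (reported TCP read about 30 mm beyond the real fingertips) and the second pinched only the top of the tube before I regrasped lower, and the wrench, torch bottle and capacitor can were never touched.

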